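Clamp a two-part plaster mould shut

TASK

Stand the loose plaster mould half between the clamp's jaws, face to face with the half already there so that the pouring notches meet, and let go of it. Then squeeze the clamp's trigger again and again until the sliding jaw holds the mould firmly shut, but gently, since plaster cracks if clamped too hard. Tighten with the trigger, not by shoving the jaw, let the trigger go at the end, and leave the other things on the bench alone.

Things in the scene. Friction and masses are not known exactly. Their poses are not given: they have to be found in the camera images.
- clamp: One-hand bar clamp (black, orange trigger, yellow pads) lying flat, 32 mm thick; its foot floats 20 mm either way along x in a track screwed to the bench (0.5 N drag). Origin: on the bench under the bar's centre line, in the plane of the fixed pad's face. x: along the bar, from fixed pad to sliding jaw; y: from bar to jaw tips; z up. Bar 16 mm wide, height 13-19 mm, its tail ends between x -81 and -145 mm.
- fixed_pad (a point): Centre of the face of the fixed jaw's yellow pad, 16 mm above the bench (clamp x 0, y 68 mm; clamp's axes). Pad 36 mm wide (y), 26 mm high. The jaw behind it fills x -32 to 0, y 20 to 88 mm, up to 30 mm high
- grip_mid (a point): Where a hand squeezes, between grip and trigger (clamp x -13, y -75 mm, 16 mm above the bench; clamp's axes). Squeeze along x: back of the pistol grip 34 mm to -x, front of the released trigger 33 mm to +x, so 67 mm over both, 38 mm when fully squeezed. Both straight for 30 mm either way in y. Grip 30 mm high, trigger 7 to 27 mm above the bench
- trigger (a joint): Rad: 0 released (sprung), 0.23 fully squeezed, 29 mm at grip_mid. A full squeeze draws the jaw in 4 to 5 mm; let it spring right out before the next or the ratchet misses its tooth. The spring alone takes 3 N to 4.3 N. When the jaw presses, it stops short: a 12 N squeeze stalls at about 20 N at the jaw, 14 N at 22 to 38 N, 16 N at 30 to 50 N, 20 N at 38 to 75 N. Let go, the jaw settles up to 0.7 mm and holds
- trigger_front (a point): Point on the front (+x) face of the trigger, level with grip_mid in y, 16 mm above the bench; moves with the trigger
- bar (a joint): Travel of the bar, with the jaw pinned on it, since the start, m: grows as the trigger is pumped (up to 50 mm); a ratchet keeps it from going back
- jaw: The sliding jaw: black arm with the yellow pad, 30 mm high; origin on the bar's centre line in the plane of its pad face, clamp's axes
- jaw_pad (a point): Centre of the sliding jaw's pad face, 16 mm above the bench; clamp's axes. Soft pad 36 mm wide, 26 mm high: 12 N per mm of squash, 6 mm at most. It starts 80 to 94 mm from the fixed pad. The jaw behind it is 30 mm thick (to +x) and spans y -18 to 88 mm of the clamp
- mould_a_mid (a point): Centre (21 mm up) of the plaster mould half that already stands in the clamp, near the fixed pad: 30 mm thick (x), 56 mm wide (y), 42 mm high (z), about 0.09 kg. Its +x side is the parting face, which looks towards the sliding jaw; the pouring notch (16 mm wide, 8 mm deep, 16 mm down) is at the top of that face, in the middle
- mould_b_mid (a point): Centre (21 mm up) of the loose plaster mould half, the same size and make; its +x side is again the parting face with the notch, and must face that of the other half. It stands on the bench to the robot's left of the clamp. Its 56 mm width (y) suits the gripper from above
- mould_a_face (a point): Centre of the parting face of the half in the clamp, 15 mm to +x of its mid point; same axes
- mould_b_face (a point): Centre of the parting face of the loose half, 15 mm to +x of its mid point; same axes
- mould_a: The half in the clamp; origin at the centre of its underside, axes as its point
- mould_b: The loose half; origin at the centre of its underside, axes as its point. A jaw force of 20 N or more holds the mould firmly; 70 N cracks it
- bench_block: Bystander: steel bench block 76 x 76 x 24 mm with a silver rosette on it; origin at the centre of its underside
- caliper: Bystander: steel dial caliper, 200 x 74 x 13 mm, lying flat; origin at the middle of its beam
- needle_file: Bystander: file with a wooden handle, 220 mm long, 15 mm high; origin 78 mm from the handle's end
- wax_tin: Bystander: round brass tin, 68 mm across, 46 mm high; origin at the centre of its underside
There are look-alikes about, which are no part of the job. Leave any orange or pink look-alike of the mould_a alone. What is shaped like the mould_b but pink is not meant.

How it is judged:
On the way, in this order (a step that is already met when the one before it is completed fails the run):
1. the loose half stands upright on the bench between the jaws, its parting face to the other half's, and is let go (x of mould_b_face in the frame of mould_a_face between -0.003 and 0.02 m and y of mould_b_face in the frame of mould_a_face between -0.01 and 0.01 m and angle between the x axis of mould_a_mid and the x axis of mould_b_mid, either way round below 0.15 rad and angle between each of mould_a_mid, mould_b_mid's own z axis and vertical below 0.08 rad and height (world z) of mould_b below 0.006 m and contact force between mould_b and the fingers below 0.05 N), for 0.2 s.
2. the sliding jaw presses the mould shut with at least 20 N (x of mould_b_face in the frame of mould_a_face between -0.003 and 0.003 m and y of mould_b_face in the frame of mould_a_face between -0.006 and 0.006 m and angle between the x axis of mould_a_mid and the x axis of mould_b_mid, either way round below 0.08 rad and angle between each of mould_a_mid, mould_b_mid's own z axis and vertical below 0.08 rad and contact force between mould_b and jaw above 20 N and contact force between mould_a and clamp above 20 N), for 0.2 s.
At the end, for the whole second after the job is handed in: Mould shut (gap under 3 mm, notches within 6 mm sideways, faces within 4.5 degrees), upright on the bench, pressed by both jaws with 20 N or more; trigger released (under 0.03 rad), all at rest (all of step 2 and height (world z) of each of mould_a, mould_b below 0.008 m and value of joint trigger below 0.03 rad and linear speed of mould_b below 0.02 m/s); the robot touches nothing.
It fails at once if a mould half is pressed with more than 70 N (it cracks) (contact force between mould_b and jaw above 70 N or contact force between mould_a and clamp above 70 N or contact force between mould_a and mould_b above 75 N).
It fails at once if a mould half is toppled (angle between mould_b's own z axis and vertical above 0.6 rad or angle between mould_a's own z axis and vertical above 0.4 rad).
It fails at once if the sliding jaw is shoved by the robot with more than 12 N (contact force between any of the fingers, the arm and jaw above 12 N).
It fails at once if the bench block, caliper, file or tin is moved by more than 20 mm (distance of any of bench_block, caliper, needle_file, wax_tin from where it was at the start of the episode above 0.02 m).
It also fails if it takes over 72 s, if anything falls off the work surface, if the arm or the gripper's body presses on something with over 40 N, if the wrist force passes 120 N, or if a joint passes its speed limit or range.

ROBOT

A 6-joint arm with a two-finger parallel gripper is mounted at the origin on the work surface. World frame = base frame: x ahead of the robot, y to its left, z up, the work surface at z = 0. Lengths are in m, angles in rad, forces in N, time in s.
With the tool pointing down it reaches from about 0.325 to 0.775 m from the base axis. Payload 5.5 kg.
Tool frame: the origin (TCP) lies midway between the tips of the shut fingers; the grasp point (between the pads) lies 19 mm behind it; z points along the fingers, y is the line along which they close (so a half turn about z gives the same grasp; the last joint's range is limited). The gripper opens to 85 mm and grips with 20 to 120 N. Pads are 22 mm wide; open, the fingers measure 114 mm over their backs; the gripper's body (76 mm by 85 mm) begins 54 mm behind the grasp point. The pads swing forward as they close: fully open they stand 13 mm farther back than shut.
Start: joints at [1.071, 0.091, 1.231, -0, 1.82, -0.057], TCP at [0.257, 0.542, 0.231] pointing down, gripper open.
Joint ranges: [-2.87, 2.87], [-0.86, 2.18], [0.17, 2.46], [-1.51, 4.65], [0.06, 2.69], [-2.65, 2.65]. Speed limits (rad/s): [2.57, 2.57, 3.01, 3.14, 3.14, 3.14].

INTERFACE

Orientations are given as a rotation vector (axis times angle).
In Python, from workcell import bot gives the robot as it stands.
- The arm moves only by the shell command python3 -m creep 'ROWS' [FORCE]. ROWS is text: rows parted by semicolons, each of 7 numbers parted by spaces: the shift along the tool's x, y, z in mm, then the turn, a rotation vector about the tool's x, y, z in degrees, then the finger opening in mm, from 0 to 85.4. A call has 1 to 8 rows; each row shifts and turns the commanded pose from where the row before left it, along the tool's axes as they then stand; what a row does not reach is not made up. A row lasts 1/10 s, in which the tool goes at most 50 mm and 8.59 degrees, less where a joint would pass 70% of its speed; a pose out of reach is approached as far as the arm can. A call is refused whole if a number of a shift passes 50 or a number of a turn 8.59, either way. A call with a gripper value outside its range is refused whole. The fingers move at their own pace and stop on an object; FORCE is the grip in N (left out, the last holds). Time passes only in rows, so rows that do not move let the fingers close. It gives the time, the measured TCP pose, the force, the opening and the grip force at its end, in the units of the state.
- bot.get_state(): the state, without advancing time (a new reading comes with each control period).
- bot.read_camera(name): name is "scene" or "top" or "wrist"; returns a dict with "img" (400x640x3 uint8, red, green, blue), "mtx" (3x3 intrinsics, pixels), "dist_coeffs" ([k1, k2, p1, p2, k3] as OpenCV has them; the pictures are not rectified), "pose" (4x4, takes a point from camera to world coordinates). Camera axes: x right, y down, z forward; pixel columns grow to the right and rows downward; lengths in m; the calibration is good to about 2 mm. A picture is of the moment at which its call begins. There is no depth.
- bot.close_job(): hands the job in; it is judged then, once.
The state is a dict: "t": time; "qpos": joint angles; "dq": joint speeds; "joint_torque": joint torques, N m; "eef_pos": TCP position; "eef_rot": TCP orientation; "wrist_force": force on the tool from outside, world axes, zero at the start; "wrist_torque": the same for the moment, N m; "opening": finger opening in m; "finger_force": force on a finger pad.
Only numpy, scipy, OpenCV 4.12 (cv2) and the standard library are available. Lean on these libraries where they do the work, as an engineer would, in place of code of your own. Each camera call takes 0.05 s, during which the arm holds its last target. There are 200 camera calls.

## Working session

There is one attempt and no reset: what is moved stays moved. The work goes in short steps, Python scripts to look and compute and a shell command to move; the robot and the scene stay as the last step left them, time stands still between calls to the robot, and variables do not carry over. Pictures are saved under pics/ and viewed, at most 13 in all, crops included, and the job is handed in when it is done.

```bash
ls; mkdir -p pics
cat > h.py <<'E'
import numpy as np, cv2
from workcell import bot
from scipy.spatial.transform import Rotation as R
def snap(name,fn):
    c=bot.read_camera(name); np.savez('pics/'+fn+'.npz',**{k:np.array(v) for k,v in c.items()})
    cv2.imwrite('pics/'+fn+'.png',c['img'][:,:,::-1]); return c
def load(fn): return np.load('pics/'+fn+'.npz')
def ray(c,uv):
    p=cv2.undistortPoints(np.array([[uv]],float),c['mtx'],c['dist_coeffs'])[0,0]
    return c['pose'][:3,3], c['pose'][:3,:3]@np.array([p[0],p[1],1])
def onz(c,uv,z):
    o,d=ray(c,uv); return o+d*(z-o[2])/d[2]
def tri(c1,u1,c2,u2):
    o,d=ray(c1,u1);p,e=ray(c2,u2)
    s=np.linalg.lstsq(np.c_[d,-e],p-o,rcond=None)[0]
    a,b=o+s[0]*d,p+s[1]*e
    return (a+b)/2,np.linalg.norm(a-b)
def proj(c,P):
    T=np.linalg.inv(c['pose']);
    return cv2.projectPoints(np.array(P,float).reshape(-1,3),cv2.Rodrigues(T[:3,:3])[0],T[:3,3],c['mtx'],c['dist_coeffs'])[0][:,0]
E
python3 - <<'E'
from h import *
for n in ['top','scene','wrist']:
    c=snap(n,n+'0'); print(n,c['pose'].round(3).tolist())
print(bot.get_state())
E
```

```text
pics
top [[-0.006, -0.987, 0.16, 0.276], [-1.0, 0.006, -0.002, 0.031], [0.001, -0.16, -0.987, 1.593], [0.0, 0.0, 0.0, 1.0]]
scene [[0.396, 0.617, -0.679, 1.315], [0.918, -0.256, 0.303, -0.32], [0.013, -0.744, -0.668, 0.829], [0.0, 0.0, 0.0, 1.0]]
wrist [[0.428, 0.872, 0.235, 0.198], [0.904, -0.413, -0.113, 0.569], [-0.001, 0.261, -0.965, 0.373], [0.0, 0.0, 0.0, 1.0]]
{'t': 0.15, 'qpos': array([ 1.07128617e+00,  9.17195220e-02,  1.23160228e+00,  1.77581047e-05,
        1.81978674e+00, -5.67010660e-02]), 'dq': array([-1.49159721e-03, -2.10453294e-03, -3.07120543e-03,  1.35129231e-03,
        7.11486355e-05,  2.24229666e-04]), 'joint_torque': array([ 2.47129894e-03, -4.59369278e+01, -4.18525386e+01,  1.08577897e-04,
        9.55263502e-03,  4.29676390e-05]), 'eef_pos': array([0.25698668, 0.54195323, 0.23039443]), 'eef_rot': array([-6.89792161e-01, -3.06448484e+00,  2.28192551e-03]), 'wrist_force': array([-0.09612167, -0.17205878,  0.01913329]), 'wrist_torque': array([-0.05382436,  0.03963771,  0.02781764]), 'finger_force': 0.0, 'opening': 0.08507441618324671}
```

View pics/top0.png

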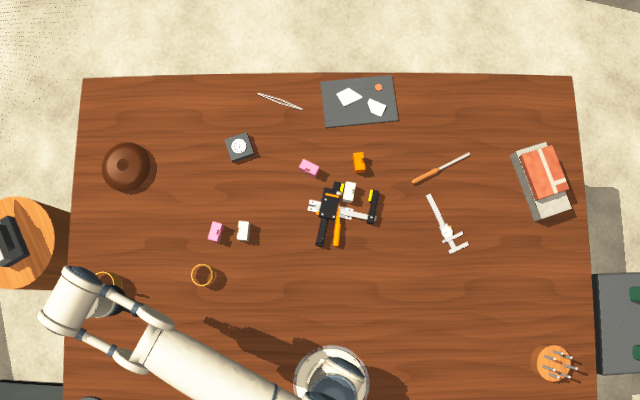

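View pics/scene0.png

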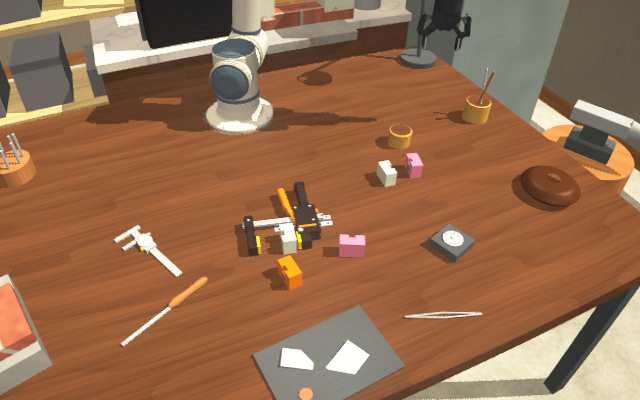

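The white loose half is at top (244,231) and scene (387,174), and the white half in the clamp is at top (349,190) and scene (289,238). The look-alikes are pink at (215,231) and (309,167) and orange at (359,160). By the description, white (244,231) is the one to take. I'll check that in an enlarged crop.

Run:
```python
from h import *
a=load('top0')['img'][:,:,::-1]; b=load('scene0')['img'][:,:,::-1]
f=lambda i,x,y,w,h,W:cv2.resize(i[y:y+h,x:x+w],(W,int(h*W/w)),interpolation=cv2.INTER_CUBIC)
A=f(a,200,140,200,120,800)[:, :]   # 4x -> 800x480
cv2.imwrite('pics/c1.png',A)
cv2.imwrite('pics/c2.png',f(b,230,140,200,130,800))  # 4x
```

```text
(no output)
```

View pics/c1.png

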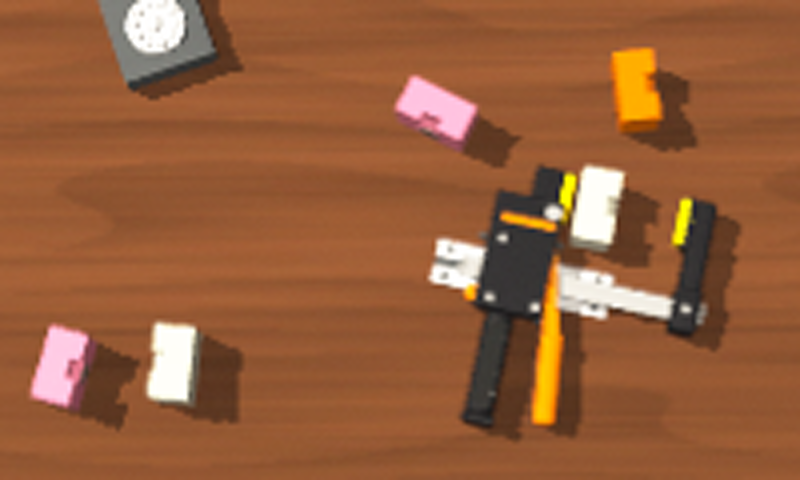

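View pics/c2.png

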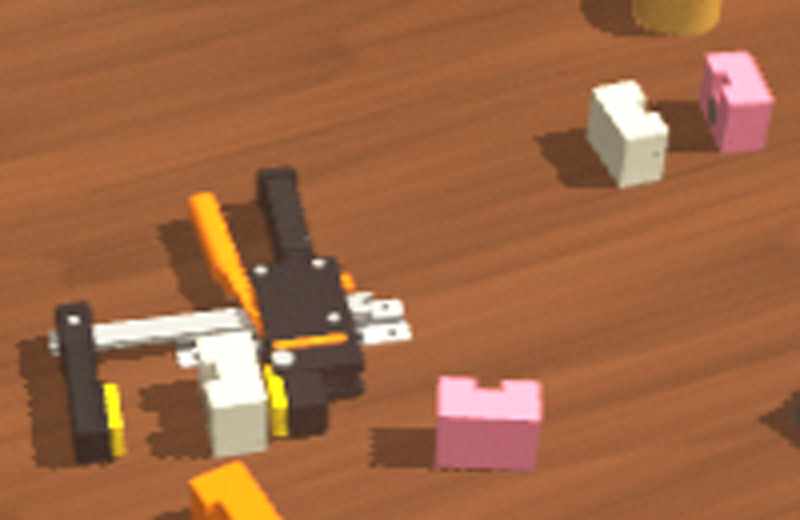

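Run:
```python
from h import *
t=load('top0');s=load('scene0')
T=lambda x,y:(200+x/4,140+y/4)
S=lambda x,y:(230+x/4,140+y/4)
for n,a,b in [('b_top',T(171,362),S(628,110)),('a_top',T(600,205),S(228,355)),('jawtip',T(705,207),S(92,432)),('gripend',T(480,415),S(277,172)),('trigend',T(543,422),S(201,197)),('jawbolt',T(685,309),S(74,320))]:
    p,e=tri(t,a,s,b); print(n,p.round(4),round(e,4))
for n,a,b in [('b left edge',T(153,324),T(148,400)),('a edge l',T(586,167),T(573,244))]:
    d=onz(t,b,.042)-onz(t,a,.042); print(n,onz(t,a,.042),d, np.degrees(np.arctan2(d[1],-d[0])))
st=bot.get_state(); print(R.from_rotvec(st['eef_rot']).as_matrix().round(3))
```

```text
b_top [0.467  0.2674 0.0377] 0.0023
a_top [ 0.5866 -0.0633  0.0476] 0.0044
jawtip [ 0.5897 -0.1473  0.0217] 0.005
gripend [0.4263 0.0309 0.0281] 0.0054
trigend [ 0.4211 -0.0186  0.0192] 0.0037
jawbolt [ 0.5073 -0.13    0.0288] 0.003
b left edge [0.495553   0.28018325 0.042     ] [-0.05884342  0.00278664  0.        ] 2.7113230872240797
a edge l [ 0.61722006 -0.05525191  0.042     ] [-0.06089167  0.01095693  0.        ] 10.200722160574493
[[-0.904  0.428 -0.001]
 [ 0.428  0.904 -0.001]
 [ 0.    -0.002 -1.   ]]
```

```bash
python3 -m creep '-38 -20 0 0 0 0 85;-38 -20 0 0 0 0 85;-38 -20 0 0 0 0 85;-38 -20 0 0 0 0 85;-38 -20 0 0 0 0 85;-38 -20 0 0 0 0 85;-38 -20 0 0 0 0 85;-38 -20 0 0 0 0 85'; python3 -m creep '0 0 0 0 0 8.5 85;0 0 0 0 0 8.5 85;0 0 0 0 0 8.5 85;0 0 0 0 0 8.5 85;0 0 0 0 0 8.5 85;0 0 0 0 0 8.5 85;0 0 0 0 0 8.5 85;0 0 0 0 0 8 85'
python3 - <<'E'
from h import *
c=snap('wrist','w1');st=bot.get_state(); print(st['t'],st['eef_pos'],R.from_rotvec(st['eef_rot']).as_matrix().round(3).tolist(),st['qpos'])
cv2.imwrite('pics/w1b.png',c['img'][:,:,::-1])
E
```

```text
t: 0.95
eef_pos: [0.4639, 0.2657, 0.231]
eef_rot: [-0.69, -3.065, 0.0]
wrist_force: [-0.1, 1.0, 0.2]
opening: 0.0851
finger_force: 0.0
t: 1.75
eef_pos: [0.4631, 0.2672, 0.2308]
eef_rot: [-2.283, -2.158, 0.001]
wrist_force: [-0.2, -0.4, 0.3]
opening: 0.0854
finger_force: 0.0
1.8 [0.46308926 0.26725076 0.23088412] [[0.063, 0.998, -0.001], [0.998, -0.063, -0.0], [-0.0, -0.001, -1.0]] [ 4.59789183e-01 -8.42748904e-02  1.40716108e+00 -1.33115588e-05
  1.81943461e+00  5.22510493e-01]
```

View pics/w1.png

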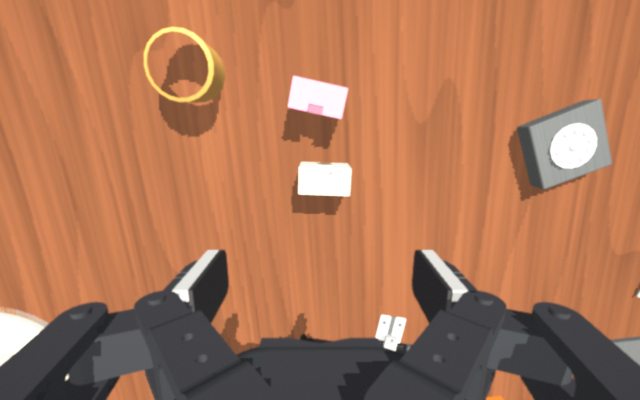

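The wrist view shows the loose white half at (325,178), notch at its upper edge (324,163) facing +y, with the pink twin behind it at (318,97).

Run:
```python
from h import *
w=load('w1');t=load('top0')
g=w['img'][150:210,280:370].astype(int)
m=((g.min(2)>225)*255).astype(np.uint8); m2=((g.min(2)>150)*255).astype(np.uint8)
for k in (m,m2):
    cs,_=cv2.findContours(k,0,2); q=max(cs,key=cv2.contourArea)
    r=cv2.boxPoints(cv2.minAreaRect(q))+[280,150]; print(cv2.contourArea(q),r.round(1).tolist())
    P=np.array([onz(w,u,.042) for u in r]); print(P.round(4).tolist(),P.mean(0).round(4),np.linalg.norm(P[0]-P[1]),np.linalg.norm(P[1]-P[2]))
print(w['pose'].round(3).tolist())
cv2.imwrite('pics/w1c.png',cv2.resize(np.hstack([w['img'][150:210,280:370,::-1]]),None,fx=8,fy=8,interpolation=2))
```

```text
1532.0 [[297.7, 193.8], [298.7, 161.8], [350.7, 163.4], [349.7, 195.4]]
[[0.4389, 0.2553, 0.042], [0.4426, 0.2904, 0.042], [0.4981, 0.2856, 0.042], [0.496, 0.2503, 0.042]] [0.4689 0.2704 0.042 ] 0.03531980832967055 0.0557535277455245
1667.5 [[297.0, 194.3], [298.2, 160.7], [351.6, 162.7], [350.4, 196.3]]
[[0.438, 0.2548, 0.042], [0.4422, 0.2916, 0.042], [0.4992, 0.2863, 0.042], [0.4967, 0.2492, 0.042]] [0.469  0.2705 0.042 ] 0.03703287014942354 0.057288200300878396
[[0.998, -0.054, -0.013, 0.467], [-0.056, -0.964, -0.259, 0.332], [0.001, 0.259, -0.966, 0.373], [0.0, 0.0, 0.0, 1.0]]
```

View pics/w1c.png

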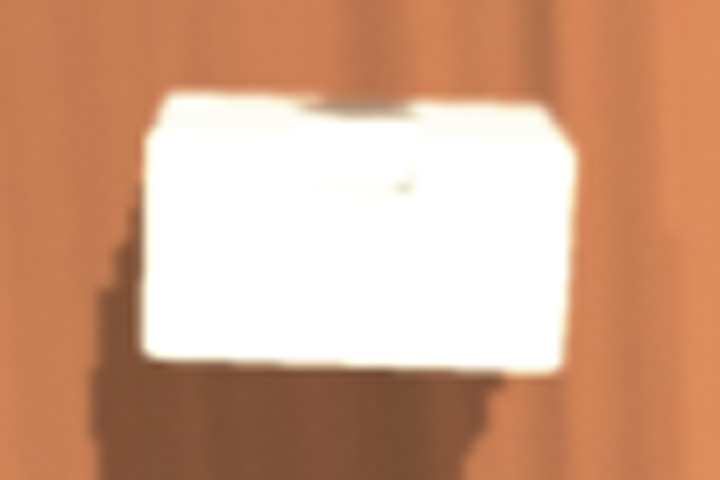

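The close crop shows the loose white half's top face, with corners near full-image (298.5,166.4), (351.9,168.8), (350.5,196.4) and (297.8,194.8). The notch is at the centre of the +y edge, so the choice is confirmed.

Run:
```python
from h import *
w=load('w1');t=load('top0')
r=[(298.5,166.4),(351.9,168.8),(350.5,196.3),(297.8,194.7)]
P=np.array([onz(w,u,.042) for u in r]);print(P.round(4).tolist(),P.mean(0))
for i in range(4): d=P[(i+1)%4]-P[i];print(np.linalg.norm(d),np.degrees(np.arctan2(d[1],d[0])))
# second view: top corners
T=lambda x,y:(200+x/4,140+y/4)
Q=tri(w,tuple(np.mean(r,0)),t,T(171,362));print(Q)
```

```text
[[0.442, 0.2855, 0.042], [0.4993, 0.2797, 0.042], [0.4969, 0.2492, 0.042], [0.4389, 0.2543, 0.042]] [0.46925289 0.26717738 0.042     ]
0.05759175127337361 -5.810924083654971
0.03051895163211443 -94.55171268742582
0.05818508571685225 174.98086209718272
0.03131574138724624 84.34074044632958
(array([0.46808297, 0.26639922, 0.03484288]), np.float64(0.00255329449355923))
```

```bash
python3 -m creep '0 6 30 0 0 1.7 85;0 0 45 0 0 0 85;0 0 45 0 0 0 85;0 0 45 0 0 0 85;0 0 40 0 0 0 85;0 0 16 0 0 0 85;0 0 0 0 0 0 50' 25;  python3 -m creep '0 0 0 0 0 0 50;0 0 0 0 0 0 50;0 0 0 0 0 0 50;0 0 0 0 0 0 50'
```

```text
t: 2.5
eef_pos: [0.4674, 0.2661, 0.0075]
eef_rot: [-2.306, -2.132, 0.009]
wrist_force: [0.2, 0.4, -0.5]
opening: 0.0728
finger_force: 0.0
t: 2.9
eef_pos: [0.4706, 0.2677, 0.0127]
eef_rot: [2.307, 2.13, 0.006]
wrist_force: [-0.2, 0.5, 5.3]
opening: 0.0557
finger_force: 28.0
```

```bash
python3 -m creep '0 0 -20 0 0 0 50;0 0 -45 0 0 0 50;0 0 -45 0 0 0 50;0 0 -40 0 0 0 50;-40 15 -10 0 0 0 50;-42 15 0 0 0 0 50;-42 15 0 0 0 0 50;-42 15 0 0 0 0 50'; python3 -m creep '-42 15 0 0 0 0 50;-42 16 0 0 0 0 50;-42 16 0 0 0 0 50;-42 16 0 0 0 0 50;-42 16 0 0 0 0 50;-42 16 0 0 0 0 50;0 0 0 0 0 4 50;0 0 0 0 0 0 50'
python3 - <<'E'
from h import *
c=snap('wrist','w2');st=bot.get_state(); print(st['t'],st['eef_pos'],R.from_rotvec(st['eef_rot']).as_matrix().round(3).tolist(),st['wrist_force'])
cv2.imwrite('pics/w2b.png',cv2.resize(c['img'][:,:,::-1],(800,500),interpolation=2))
E
```

```text
t: 3.7
eef_pos: [0.516, 0.0953, 0.171]
eef_rot: [2.307, 2.132, 0.002]
wrist_force: [0.8, 1.1, -0.6]
opening: 0.056
finger_force: 27.3
t: 4.5
eef_pos: [0.5903, -0.1634, 0.1699]
eef_rot: [-2.384, -2.045, 0.0]
wrist_force: [0.3, 0.6, -0.7]
opening: 0.0557
finger_force: 27.3
4.55 [ 0.59031058 -0.16229323  0.17020873] [[0.149, 0.989, -0.0], [0.989, -0.149, 0.0], [0.0, -0.0, -1.0]] [-0.07611215 -0.67464752 -1.2627389 ]
```

View pics/w2b.png

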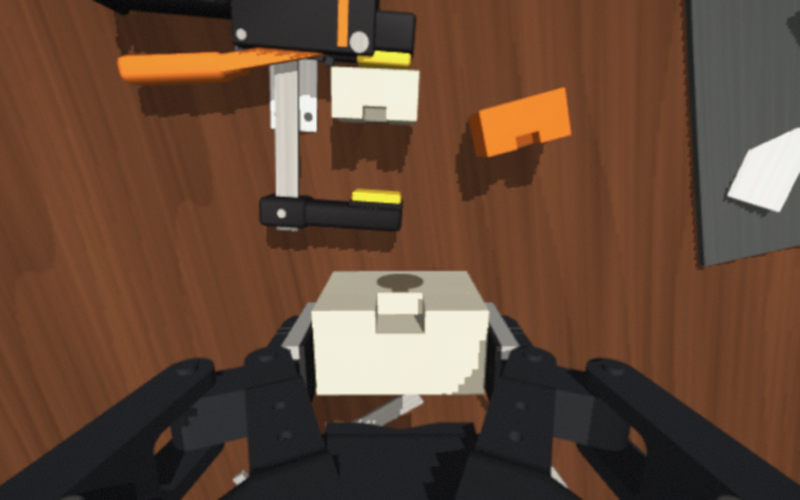

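The wrist view (shown at 1.25x) has mould_a's top face spanning (331,67)–(419,121), with its notch at (374,113). The fixed pad is at (384,59), the sliding pad at (376,197), and the held half is square in the fingers with its notch facing +y.

Run:
```python
from h import *
w=load('w2')
g=w['img'].astype(int)
for c in (272,280,320,328): print(c,[(r,g[r,c].tolist()) for r in list(range(50,58))+list(range(88,102))])
for r in (65,80): print(r,[(c,g[r,c].sum()) for c in list(range(260,270))+list(range(330,340))])
hsv=cv2.cvtColor(w['img'],cv2.COLOR_RGB2HSV)
y=((abs(hsv[...,0].astype(int)-29)<5)&(hsv[...,1]>150)&(hsv[...,2]>100)).astype(np.uint8)
n,_,s,ce=cv2.connectedComponentsWithStats(y)
for i in range(1,n):
    if s[i,4]>30:
        cs,_=cv2.findContours((_==i).astype(np.uint8),0,2);print(s[i],cv2.boxPoints(cv2.minAreaRect(cs[0])).round(1).tolist())
```

```text
272 [(50, [63, 40, 27]), (51, [71, 43, 29]), (52, [84, 61, 47]), (53, [147, 134, 114]), (54, [223, 219, 191]), (55, [240, 237, 219]), (56, [242, 239, 222]), (57, [243, 241, 223]), (88, [243, 240, 222]), (89, [243, 239, 222]), (90, [243, 240, 223]), (91, [243, 239, 222]), (92, [239, 236, 218]), (93, [218, 212, 186]), (94, [145, 141, 124]), (95, [92, 88, 77]), (96, [81, 71, 61]), (97, [75, 56, 44]), (98, [71, 45, 31]), (99, [70, 42, 27]), (100, [70, 43, 28]), (101, [70, 43, 28])]
280 [(50, [50, 30, 21]), (51, [62, 38, 24]), (52, [68, 46, 32]), (53, [131, 120, 103]), (54, [218, 212, 185]), (55, [239, 236, 218]), (56, [242, 240, 222]), (57, [242, 240, 222]), (88, [243, 240, 221]), (89, [243, 240, 221]), (90, [243, 240, 221]), (91, [243, 240, 221]), (92, [241, 238, 219]), (93, [225, 221, 195]), (94, [166, 161, 140]), (95, [104, 101, 88]), (96, [83, 79, 70]), (97, [77, 69, 58]), (98, [70, 50, 38]), (99, [66, 41, 27]), (100, [67, 41, 27]), (101, [69, 42, 29])]
320 [(50, [228, 205, 59]), (51, [191, 160, 46]), (52, [139, 115, 33]), (53, [105, 87, 25]), (54, [101, 86, 34]), (55, [144, 135, 101
[... 1814 characters left out ...]
035156, 39.0], [328.20001220703125, 41.900001525878906], [327.5, 50.900001525878906]]Traceback (most recent call last):
  File "<stdin>", line 11, in <module>
cv2.error: OpenCV(4.12.0) /io/opencv/modules/imgproc/src/contours_new.cpp:332: error: (-2:Unspecified error) in function 'static std::shared_ptr<ContourScanner_> ContourScanner_::create(cv::ContourDataStorage<cv::Point_<int>, 1024, 0>::storage_t&, cv::ContourDataStorage<signed char, 1024, 0>::storage_t&, cv::Mat, int, int, cv::Point)'
> Modes other than RETR_FLOODFILL and RETR_CCOMP support only CV_8UC1 images (expected: 'img.type() == CV_8UC1'), where
>     'img.type()' is 24 (CV_8UC4)
> must be equal to
>     'CV_8UC1' is 0 (CV_8UC1)
```

Run:
```python
from h import *
w=load('w2')
tcp=np.array([.5903,-.1623]); th=np.radians(-8.57); ty=np.array([np.cos(th),np.sin(th)]); tx=np.array([-np.sin(th),np.cos(th)])
def rep(n,r,z):
    P=np.array([onz(w,u,z) for u in r]); c=P.mean(0); print(n,P[:,:2].round(4).tolist(),'c',c[:2].round(4),'tool',((c[:2]-tcp)@tx).round(4),((c[:2]-tcp)@ty).round(4))
    for i in range(len(r)):
        d=P[(i+1)%len(r)]-P[i];print('  ',np.linalg.norm(d).round(4),np.degrees(np.arctan2(d[1],d[0])).round(1))
rep('a',[(264.3,52.8),(335,55.8),(333.5,96.7),(265,93.6)],.042)
rep('held',[(313/1.25,311/1.25),(489/1.25,310/1.25),(487/1.25,394/1.25),(314/1.25,396/1.25)],.1995)
rep('pad',[(352/1.25,190/1.25),(401/1.25,192.5/1.25)],.029)
rep('fpad',[(290.9,49.5),(327.5,52)],.029)
rep('trig',[(118/1.25,80/1.25),(220/1.25,80/1.25)],.027)
rep('barhole',[(281/1.25,213/1.25)],.030)
```

```text
a [[0.565, -0.0414], [0.6205, -0.052], [0.615, -0.0824], [0.5595, -0.0715]] c [ 0.59   -0.0618] tool 0.0993 -0.0153
   0.0565 -10.9
   0.0309 -100.3
   0.0566 168.9
   0.0306 79.5
held [[0.5663, -0.1435], [0.6211, -0.1516], [0.6176, -0.1816], [0.5603, -0.1736]] c [ 0.5913 -0.1626] tool -0.0001 0.0011
   0.0554 -8.4
   0.0302 -96.7
   0.0578 172.0
   0.0306 78.7
pad [[0.5624, -0.1214], [0.5974, -0.1286]] c [ 0.5799 -0.125 ] tool 0.0353 -0.0158
   0.0357 -11.6
   0.0357 168.4
fpad [[0.5857, -0.0394], [0.6157, -0.0459]] c [ 0.6007 -0.0427] tool 0.1198 -0.0075
   0.0306 -12.2
   0.0306 167.8
trig [[0.4202, -0.026], [0.4875, -0.0357]] c [ 0.4538 -0.0309] tool 0.1096 -0.1545
   0.068 -8.2
   0.068 171.8
barhole [[0.508, -0.13]] c [ 0.508 -0.13 ] tool 0.0197 -0.0862
   0.0 0.0
```

```bash
python3 -m creep '0 0 0 0 0 2.2 50;31 -10 0 0 0 0 50;31 -9.5 0 0 0 0 50;0 0 30 0 0 0 50;0 0 30 0 0 0 50;0 0 30 0 0 0 50;0 0 10 0 0 0 50;0 0 0 0 0 0 50'
python3 - <<'E'
from h import *
c=snap('wrist','w3');st=bot.get_state(); print(st['t'],st['eef_pos'],R.from_rotvec(st['eef_rot']).as_matrix().round(3).tolist(),st['wrist_force'])
c2=snap('top','t3');s2=snap('scene','s3')
cv2.imwrite('pics/m3.png',np.vstack([cv2.resize(c['img'][100:330,150:490,::-1],(600,406)),cv2.resize(s2['img'][150:280,220:400,::-1],(270,195))[:194].repeat(1,0) if 0 else np.pad(cv2.resize(s2['img'][180:260,230:370,::-1],(340,194)),((0,0),(0,260),(0,0)))]))
E
```

```text
t: 5.35
eef_pos: [0.5817, -0.0964, 0.0688]
eef_rot: [-2.416, -2.004, 0.003]
wrist_force: [-0.1, 0.3, -1.1]
opening: 0.0558
finger_force: 27.3
5.4 [ 0.58276363 -0.0967869   0.07079318] [[0.185, 0.983, -0.0], [0.983, -0.185, 0.0], [0.0, -0.0, -1.0]] [-0.29159852 -0.42875588  0.09770073]
```

View pics/m3.png

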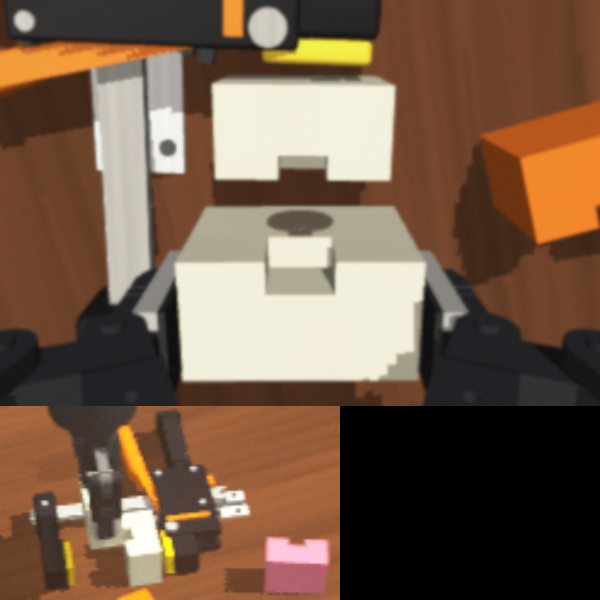

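The close-up shows the two notches in line (a at x≈303, held half at x≈301 in the crop), the faces parallel, and a gap between the halves. Next I'll lower it and let go.

```bash
python3 -m creep '0 0 25 0 0 0 50;0 0 20 0 0 0 50;0 0 8 0 0 0 50;0 0 3 0 0 0 50;0 0 0 0 0 0 50'; python3 -m creep '0 0 1 0 0 0 50;0 0 0 0 0 0 64;0 0 0 0 0 0 66;0 0 0 0 0 0 66;0 0 0 0 0 0 66'; python3 -c "
from h import *
print(bot.get_state()['eef_pos'])"
```

```text
t: 6.0
eef_pos: [0.5835, -0.0976, 0.0154]
eef_rot: [2.419, 2.002, 0.001]
wrist_force: [-0.5, 0.4, -1.2]
opening: 0.0555
finger_force: 27.3
t: 6.5
eef_pos: [0.583, -0.0975, 0.0136]
eef_rot: [2.42, 2.003, 0.0]
wrist_force: [-0.3, -0.9, 0.8]
opening: 0.0664
finger_force: 0.0
[ 0.58297268 -0.0974924   0.01360837]
```

```bash
python3 -m creep '0 0 -15 0 0 0 66;0 0 -30 0 0 0 66;0 0 -45 0 0 0 70;0 0 -45 0 0 0 85;18 -35 0 0 0 5 85;18 -35 0 0 0 0 85' 20; python3 -c "
from h import *
st=bot.get_state();snap('wrist','w4')
M=R.from_rotvec(st['eef_rot']).as_matrix();D=np.array([.4593,-.0009,st['eef_pos'][2]])-st['eef_pos'];print(M.T@D,M)"
```

```text
t: 7.1
eef_pos: [0.5237, -0.0466, 0.1521]
eef_rot: [2.506, 1.888, 0.006]
wrist_force: [-0.3, 1.5, -0.1]
opening: 0.085
finger_force: 0.0
[ 0.02619537 -0.07452487 -0.00038605] [[ 2.75557748e-01  9.61269317e-01  5.40617035e-03]
 [ 9.61284268e-01 -2.75557388e-01 -8.26129243e-04]
 [ 6.95577487e-04  5.42451282e-03 -9.99985045e-01]]
```

```bash
python3 -m creep '13 -37 0 0 0 0 85;13 -37 0 0 0 0 85;0 0 0 0 0 8.5 85;0 0 0 0 0 8.5 85;0 0 0 0 0 8.5 85;0 0 0 0 0 8.5 85;0 0 0 0 0 8.5 85;0 0 0 0 0 8.5 85';python3 -m creep '0 0 0 0 0 8.5 85;0 0 0 0 0 8.5 85;0 0 0 0 0 8.5 85;0 0 0 0 0 8.5 85;0 0 0 0 0 0 85'
python3 - <<'E'
from h import *
c=snap('wrist','w5');st=bot.get_state();print(st['t'],st['eef_pos'],st['qpos'])
M=R.from_rotvec(st['eef_rot']).as_matrix();D=np.array([.4593,-.0009,st['eef_pos'][2]])-st['eef_pos'];print(M.T@D,M.round(3).tolist())
cv2.imwrite('pics/w5b.png',cv2.resize(c['img'][:,:,::-1],(800,500),interpolation=2))
E
```

```text
t: 7.95
eef_pos: [0.4589, -0.0012, 0.1496]
eef_rot: [3.079, 0.623, 0.002]
wrist_force: [0.2, -0.2, -0.7]
opening: 0.0852
finger_force: 0.0
t: 8.45
eef_pos: [0.459, -0.0012, 0.1495]
eef_rot: [3.128, -0.297, 0.002]
wrist_force: [0.2, -0.3, 0.0]
opening: 0.0848
finger_force: 0.0
8.5 [ 0.45898736 -0.00126044  0.14930429] [-7.68847907e-02 -2.96995281e-01  1.73744183e+00 -6.88457470e-06
  1.69993711e+00  1.67859173e+00]
[ 2.41133861e-04 -4.11721310e-04  3.40775812e-07] [[0.983, -0.184, 0.001], [-0.184, -0.983, -0.0], [0.001, -0.0, -1.0]]
```

View pics/w5b.png

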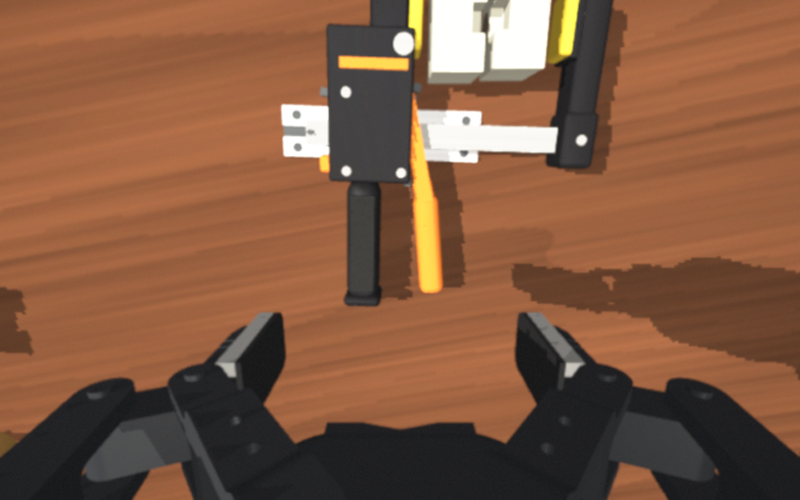

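The halves stand face to face between the jaws with their notches meeting at (490,15). The grip's back edge is at (347,240) and the trigger's front edge at (436,240). The open fingers look well centred on them.

Run:
```python
from h import *
w=load('w5');t=np.array([.45899,-.00126,0])
M=np.array([[0.983,-0.184,0],[-0.184,-0.983,0],[0,0,-1]])
for n,u,z in [('grip back',(347,200),.03),('grip back2',(346,290),.03),('gripend',(363,303),.03),('trigfront',(435,200),.027),('trig2',(442,285),.027),('trigend',(430,292),.027),('jawpadface',(556,40),.029),('b back',(546,66),.042),('b front',(491,74),.042),('a front',(487,80),.042)]:
    p=onz(w,np.array(u)/1.25,z);print(n,p.round(4),(M.T@(p-t)*1000).round(1))
```

```text
grip back [0.4992 0.0266 0.03  ] [ 34.4 -34.8 -30. ]
grip back2 [0.4363 0.0417 0.03  ] [-30.2 -38.1 -30. ]
gripend [0.4242 0.0318 0.03  ] [-40.3 -26.1 -30. ]
trigfront [ 0.4876 -0.032   0.027 ] [ 33.8  25.  -27. ]
trig2 [ 0.426  -0.0269  0.027 ] [-27.7  31.3 -27. ]
trigend [ 0.4223 -0.0174  0.027 ] [-33.1  22.6 -27. ]
jawpadface [ 0.5697 -0.1201  0.029 ] [130.7  96.5 -29. ]
b back [ 0.5548 -0.1081  0.042 ] [113.9  87.4 -42. ]
b front [ 0.5568 -0.0759  0.042 ] [109.9  55.3 -42. ]
a front [ 0.554  -0.0731  0.042 ] [106.6  53.1 -42. ]
```

```bash
python3 -m creep '0 -3 20 0 0 1.5 85;0 0 40 0 0 0 85;0 0 40 0 0 0 85;0 0 30 0 0 0 85;0 0 12 0 0 0 85;0 0 3 0 0 0 85;0 0 0 0 0 0 74;0 0 0 0 0 0 72'; python3 -m creep '0 0 0 0 0 0 69;0 0 0 0 0 0 67;0 0 0 0 0 0 65;0 0 0 0 0 0 63;0 0 0 0 0 0 63'
```

```text
t: 9.3
eef_pos: [0.4609, 0.0016, 0.0055]
eef_rot: [-3.124, 0.335, -0.005]
wrist_force: [0.6, 0.2, 0.7]
opening: 0.0719
finger_force: 0.0
t: 9.8
eef_pos: [0.4606, 0.0016, 0.0052]
eef_rot: [3.124, -0.335, 0.005]
wrist_force: [-0.3, -0.6, 6.1]
opening: 0.0636
finger_force: 4.5
```

```bash
python3 -m creep '0 -2.5 0 0 0 0 58;0 -2.5 0 0 0 0 53;0 -2.5 0 0 0 0 48;0 -2.5 0 0 0 0 43;0 -2.5 0 0 0 0 39;0 0 0 0 0 0 38'; python3 -m creep '0 2.5 0 0 0 0 43;0 2.5 0 0 0 0 50;0 2.5 0 0 0 0 57;0 2.5 0 0 0 0 64;0 2.5 0 0 0 0 70;0 0 0 0 0 0 70'
python3 - <<'E'
from h import *
snap('scene','s6');snap('top','t6')
E
```

```text
t: 10.4
eef_pos: [0.4632, 0.0143, 0.0051]
eef_rot: [-3.123, 0.336, -0.004]
wrist_force: [-2.1, 0.7, 8.5]
opening: 0.0383
finger_force: 12.3
t: 11.0
eef_pos: [0.4588, 0.0015, 0.0028]
eef_rot: [-3.123, 0.336, 0.002]
wrist_force: [-0.1, -0.2, -0.2]
opening: 0.0701
finger_force: 0.0
```

```bash
cat > y.py <<'E'
from h import *
import sys
def meas(c,box):
    x0,y0,x1,y1=box; h=cv2.cvtColor(c['img'],cv2.COLOR_RGB2HSV)[y0:y1,x0:x1].astype(int)
    m=((abs(h[...,0]-29)<6)&(h[...,1]>150)&(h[...,2]>90)).astype(np.uint8)
    n,l,s,ce=cv2.connectedComponentsWithStats(m)
    return [(s[i,4],(ce[i]+[x0,y0]).round(2).tolist()) for i in range(1,n) if s[i,4]>8]
for f in sys.argv[1:]:
    c=load(f); r=meas(c,(225,210,330,270) if f[0]=='s' else (330,170,390,215))
    print(f,r,[onz(c,u,.024 if f[0]=='s' else .029)[:2].round(4).tolist() for _,u in r])
E
python3 y.py scene0 s3 s6 top0 t6
```

```text
scene0 [(np.int32(38), [298.71, 237.11]), (np.int32(45), [257.84, 241.98])] [[0.6007, -0.0383], [0.5793, -0.1295]]
s3 [(np.int32(38), [298.71, 237.11]), (np.int32(13), [257.54, 241.0])] [[0.6007, -0.0383], [0.5761, -0.1292]]
s6 [(np.int32(39), [297.87, 236.62]), (np.int32(40), [259.23, 241.08])] [[0.5985, -0.0395], [0.5778, -0.1257]]
top0 [(np.int32(29), [341.41, 187.72]), (np.int32(35), [370.29, 194.97])] [[0.601, -0.0397], [0.5774, -0.1299]]
t6 [(np.int32(30), [341.73, 188.0]), (np.int32(34), [369.26, 194.68])] [[0.6001, -0.0407], [0.5784, -0.1267]]
```

```bash
S='x'; 
python3 -m creep '0 -1 0 0 0 0 62;0 -3 0 0 0 0 55;0 -3 0 0 0 0 49;0 -3 0 0 0 0 43;0 -3 0 0 0 0 39;0 0 0 0 0 0 38'; python3 -m creep '0 2.5 0 0 0 0 43;0 2.5 0 0 0 0 50;0 2.5 0 0 0 0 57;0 2.5 0 0 0 0 64;0 3 0 0 0 0 70;0 0 0 0 0 0 70'
python3 -m creep '0 -1 0 0 0 0 62;0 -3 0 0 0 0 55;0 -3 0 0 0 0 49;0 -3 0 0 0 0 43;0 -3 0 0 0 0 39;0 0 0 0 0 0 38'; python3 -m creep '0 2.5 0 0 0 0 43;0 2.5 0 0 0 0 50;0 2.5 0 0 0 0 57;0 2.5 0 0 0 0 64;0 3 0 0 0 0 70;0 0 0 0 0 0 70'
python3 -c "
from h import *
snap('scene','s7');snap('top','t7')"; python3 y.py s7 t7
```

```text
t: 11.7
eef_pos: [0.4629, 0.0151, 0.0046]
eef_rot: [-3.123, 0.335, -0.002]
wrist_force: [-3.1, 1.4, 7.4]
opening: 0.0384
finger_force: 11.9
t: 12.3
eef_pos: [0.4589, 0.0014, 0.0029]
eef_rot: [3.123, -0.337, -0.002]
wrist_force: [-1.9, -2.4, -0.0]
opening: 0.0702
finger_force: 1.1
t: 12.9
eef_pos: [0.4629, 0.0151, 0.0046]
eef_rot: [-3.123, 0.335, -0.002]
wrist_force: [-3.5, 1.1, 6.9]
opening: 0.0383
finger_force: 11.8
t: 13.5
eef_pos: [0.459, 0.0014, 0.003]
eef_rot: [3.123, -0.337, -0.002]
wrist_force: [-1.8, -3.1, -1.9]
opening: 0.0703
finger_force: 1.1
s7 [(np.int32(35), [297.89, 237.2]), (np.int32(14), [262.36, 241.14])] [[0.6002, -0.0401], [0.5807, -0.1192]]
t7 [(np.int32(26), [342.0, 187.15]), (np.int32(20), [366.65, 194.6])] [[0.6028, -0.0416], [0.5786, -0.1185]]
```

```bash
python3 -m creep '0 1 0 0 0 0 78;0 1 0 0 0 0 78'
python3 -m creep '0 -1 0 0 0 0 63;0 -3 0 0 0 0 55;0 -3 0 0 0 0 49;0 -3 0 0 0 0 43;0 -3 0 0 0 0 39;0 0 0 0 0 0 38'; python3 -m creep '0 2.5 0 0 0 0 43;0 2.5 0 0 0 0 50;0 2.5 0 0 0 0 57;0 2.5 0 0 0 0 64;0 3 0 0 0 0 70;0 0 0 0 0 0 76'
python3 -m creep '0 -1 0 0 0 0 63;0 -3 0 0 0 0 55;0 -3 0 0 0 0 49;0 -3 0 0 0 0 43;0 -3 0 0 0 0 39;0 0 0 0 0 0 38'; python3 -m creep '0 2.5 0 0 0 0 43;0 2.5 0 0 0 0 50;0 2.5 0 0 0 0 57;0 2.5 0 0 0 0 64;0 3 0 0 0 0 70;0 0 0 0 0 0 76'
python3 -c "
from h import *
snap('scene','s8');snap('top','t8')"; python3 y.py s8 t8
```

```text
t: 13.8
eef_pos: [0.459, -0.0002, 0.0034]
eef_rot: [-3.124, 0.336, -0.0]
wrist_force: [0.1, 0.9, -0.2]
opening: 0.0779
finger_force: 0.0
t: 14.4
eef_pos: [0.4626, 0.0131, 0.0047]
eef_rot: [-3.123, 0.335, -0.003]
wrist_force: [-2.7, 0.9, 7.9]
opening: 0.0379
finger_force: 12.0
t: 15.0
eef_pos: [0.4585, -0.0005, 0.0029]
eef_rot: [-3.123, 0.337, 0.002]
wrist_force: [0.0, 0.1, -0.2]
opening: 0.0758
finger_force: 0.0
t: 15.6
eef_pos: [0.4624, 0.013, 0.0047]
eef_rot: [-3.123, 0.335, -0.002]
wrist_force: [-3.1, 0.8, 7.8]
opening: 0.0384
finger_force: 11.8
t: 16.2
eef_pos: [0.4586, -0.0005, 0.003]
eef_rot: [-3.123, 0.337, 0.002]
wrist_force: [0.1, -0.3, -0.2]
opening: 0.0761
finger_force: 0.0
s8 [(np.int32(39), [297.26, 237.18]), (np.int32(15), [265.6, 240.33])] [[0.5996, -0.0414], [0.5812, -0.1116]]
t8 [(np.int32(28), [342.46, 188.11]), (np.int32(18), [365.06, 193.56])] [[0.5997, -0.043], [0.582, -0.1136]]
```

```bash
python3 -m creep '0 -1 0 0 0 0 63;0 -3 0 0 0 0 55;0 -3 0 0 0 0 49;0 -1 0 0 0 0 47;0 0 0 0 0 0 47';python3 -m creep '0 -1 0 0 0 0 45;0 -1 0 0 0 0 43;0 0 0 0 0 0 43';python3 -m creep '0 -1 0 0 0 0 41;0 -1 0 0 0 0 40;0 0 0 0 0 0 40'
```

```text
t: 16.8
eef_pos: [0.4612, 0.0081, 0.0045]
eef_rot: [-3.123, 0.335, -0.002]
wrist_force: [-3.1, 0.4, 6.7]
opening: 0.0469
finger_force: 5.4
t: 17.1
eef_pos: [0.4617, 0.0098, 0.0045]
eef_rot: [-3.123, 0.336, -0.002]
wrist_force: [-2.4, -0.2, 6.3]
opening: 0.0431
finger_force: 4.9
t: 17.4
eef_pos: [0.4622, 0.0116, 0.0046]
eef_rot: [3.123, -0.336, 0.002]
wrist_force: [-1.8, 0.2, 7.3]
opening: 0.0403
finger_force: 5.4
```

No load on the jaw yet (about 5 N, which is the spring alone). I'll finish this stroke, then make the next one in steps.

```bash
python3 -m creep '0 -1 0 0 0 0 38.5;0 0 0 0 0 0 38'; python3 -m creep '0 2.5 0 0 0 0 43;0 2.5 0 0 0 0 50;0 2.5 0 0 0 0 57;0 2.5 0 0 0 0 64;0 3 0 0 0 0 70;0 0 0 0 0 0 76'
python3 -c "
from h import *
snap('scene','s9');snap('top','t9')"; python3 y.py s9 t9
python3 -m creep '0 -1 0 0 0 0 63;0 -2 0 0 0 0 58;0 0 0 0 0 0 58';python3 -m creep '0 -2 0 0 0 0 54;0 0 0 0 0 0 54';python3 -m creep '0 -1 0 0 0 0 52;0 0 0 0 0 0 52'
```

```text
t: 17.6
eef_pos: [0.4624, 0.0126, 0.0047]
eef_rot: [3.123, -0.336, 0.002]
wrist_force: [-2.7, -1.1, 8.5]
opening: 0.0384
finger_force: 11.9
t: 18.2
eef_pos: [0.4586, -0.0004, 0.003]
eef_rot: [-3.123, 0.336, 0.002]
wrist_force: [0.2, -0.4, -0.1]
opening: 0.0757
finger_force: 0.0
s9 [(np.int32(21), [298.38, 238.14])] [[0.6034, -0.0402]]
t9 [(np.int32(21), [342.1, 187.57]), (np.int32(17), [363.47, 193.94])] [[0.6015, -0.0419], [0.5808, -0.1086]]
t: 18.6
eef_pos: [0.4599, 0.0029, 0.004]
eef_rot: [3.124, -0.335, 0.001]
wrist_force: [-1.6, 0.6, 5.3]
opening: 0.058
finger_force: 4.4
t: 18.8
eef_pos: [0.4605, 0.0048, 0.004]
eef_rot: [-3.124, 0.335, -0.002]
wrist_force: [-0.7, 1.3, 5.8]
opening: 0.0541
finger_force: 5.1
t: 19.0
eef_pos: [0.4607, 0.0057, 0.0043]
eef_rot: [3.124, -0.336, 0.002]
wrist_force: [-2.7, 0.2, 6.6]
opening: 0.0523
finger_force: 6.7
```

Force is starting to rise (6.7 N), so the jaw has made contact. I'll carry on in small steps.

```bash
python3 -m creep '0 -1 0 0 0 0 50;0 0 0 0 0 0 50';python3 -m creep '0 -0.7 0 0 0 0 48.5;0 0 0 0 0 0 48.5'
```

```text
t: 19.2
eef_pos: [0.4609, 0.0067, 0.0045]
eef_rot: [3.124, -0.336, 0.002]
wrist_force: [-2.4, -0.7, 9.1]
opening: 0.0498
finger_force: 6.9
t: 19.4
eef_pos: [0.461, 0.0073, 0.0046]
eef_rot: [3.124, -0.336, 0.001]
wrist_force: [-4.6, 0.1, 9.6]
opening: 0.0487
finger_force: 7.9
```

```bash
python3 -m creep '0 -1 0 0 0 0 46.5;0 0 0 0 0 0 46.5';python3 -m creep '0 -1 0 0 0 0 44.5;0 0 0 0 0 0 44.5';python3 -m creep '0 -1 0 0 0 0 42.5;0 0 0 0 0 0 42.5'
```

```text
t: 19.6
eef_pos: [0.4613, 0.0083, 0.0048]
eef_rot: [3.124, -0.336, 0.002]
wrist_force: [-3.8, 0.7, 10.0]
opening: 0.0467
finger_force: 8.0
t: 19.8
eef_pos: [0.4615, 0.0093, 0.0049]
eef_rot: [-3.124, 0.336, -0.002]
wrist_force: [-4.0, 0.9, 11.0]
opening: 0.0445
finger_force: 8.6
t: 20.0
eef_pos: [0.4618, 0.0103, 0.005]
eef_rot: [-3.124, 0.336, -0.002]
wrist_force: [-4.3, 0.5, 11.5]
opening: 0.0429
finger_force: 8.8
```

```bash
python3 -m creep '0 -1 0 0 0 0 41;0 0 0 0 0 0 41';python3 -m creep '0 -0.7 0 0 0 0 39.5;0 0 0 0 0 0 39.5';python3 -m creep '0 2.5 0 0 0 0 43;0 2.5 0 0 0 0 50;0 2.5 0 0 0 0 57;0 2.5 0 0 0 0 64;0 3 0 0 0 0 70;0 0 0 0 0 0 76'
python3 -m creep '0 -1 0 0 0 0 65;0 -1 0 0 0 0 62;0 0 0 0 0 0 62';python3 -m creep '0 -1 0 0 0 0 60;0 -1 0 0 0 0 58;0 0 0 0 0 0 58';python3 -m creep '0 -1 0 0 0 0 56;0 -1 0 0 0 0 54;0 0 0 0 0 0 54'
```

```text
t: 20.2
eef_pos: [0.4622, 0.0112, 0.0044]
eef_rot: [3.124, -0.336, 0.003]
wrist_force: [-1.6, 0.5, 6.8]
opening: 0.0412
finger_force: 4.7
t: 20.4
eef_pos: [0.4623, 0.0118, 0.0043]
eef_rot: [3.123, -0.336, 0.003]
wrist_force: [-1.5, -0.9, 5.3]
opening: 0.0398
finger_force: 4.2
t: 21.0
eef_pos: [0.4584, -0.001, 0.0029]
eef_rot: [-3.123, 0.336, 0.002]
wrist_force: [-0.4, -0.0, 0.1]
opening: 0.0759
finger_force: 0.0
t: 21.3
eef_pos: [0.4592, 0.0013, 0.004]
eef_rot: [-3.123, 0.336, 0.001]
wrist_force: [-2.6, 0.2, 5.0]
opening: 0.0617
finger_force: 8.9
t: 21.6
eef_pos: [0.4597, 0.0034, 0.0046]
eef_rot: [-3.123, 0.336, 0.001]
wrist_force: [-5.8, 0.2, 9.2]
opening: 0.0584
finger_force: 10.6
t: 21.9
eef_pos: [0.4602, 0.0054, 0.005]
eef_rot: [-3.123, 0.336, 0.0]
wrist_force: [-6.0, 0.2, 11.2]
opening: 0.0543
finger_force: 11.6
```

```bash
python3 -m creep '0 -1 0 0 0 0 52;0 0 0 0 0 0 52';python3 -m creep '0 -1 0 0 0 0 50;0 0 0 0 0 0 50'
python3 - <<'E'
from h import *
c=snap('wrist','w10');s=snap('scene','s10');t=snap('top','t10')
f=lambda i,W,H:cv2.resize(i[:,:,::-1],(W,H),interpolation=2)
cv2.imwrite('pics/m10.png',np.hstack([f(s['img'][195:265,230:350],480,280),f(t['img'][165:235,300:380],320,280)]))
E
```

```text
t: 22.1
eef_pos: [0.4604, 0.0063, 0.0053]
eef_rot: [-3.123, 0.336, -0.0]
wrist_force: [-7.3, 0.8, 13.0]
opening: 0.0519
finger_force: 13.0
t: 22.3
eef_pos: [0.4606, 0.0073, 0.0056]
eef_rot: [-3.123, 0.337, -0.0]
wrist_force: [-7.8, 0.6, 14.5]
opening: 0.0502
finger_force: 14.0
```

View pics/m10.png

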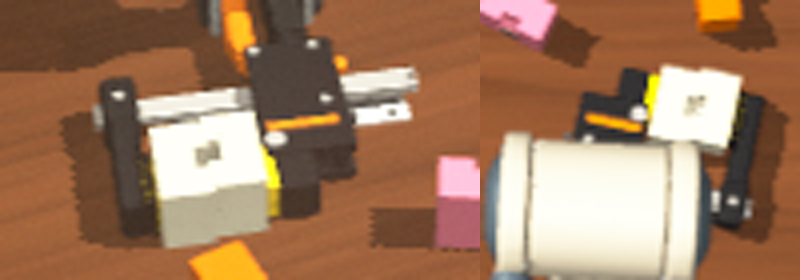

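The picture shows the mould shut between both yellow pads, with the notches forming one hole at (207,152). I'll tighten a little more.

```bash
python3 -m creep '0 -1 0 0 0 0 48.5;0 0 0 0 0 0 48.5';python3 -m creep '0 -0.7 0 0 0 0 47;0 0 0 0 0 0 47'
```

```text
t: 22.65
eef_pos: [0.4614, 0.0082, 0.0047]
eef_rot: [-3.123, 0.336, -0.002]
wrist_force: [-0.7, 0.1, 4.9]
opening: 0.0486
finger_force: 3.6
t: 22.85
eef_pos: [0.4615, 0.0087, 0.004]
eef_rot: [3.123, -0.336, 0.002]
wrist_force: [-0.2, -0.2, 4.1]
opening: 0.0474
finger_force: 2.7
```

```bash
python3 -m creep '0 2.5 0 0 0 0 53;0 2.5 0 0 0 0 60;0 2.5 0 0 0 0 68;0 0 0 0 0 0 76;0 0 0 0 0 0 76'
python3 -m creep '0 0 0 0 0 0 66;0 0 0 0 0 0 64;0 0 0 0 0 0 64';python3 -m creep '0 -0.5 0 0 0 0 63;0 -0.5 0 0 0 0 62;0 0 0 0 0 0 62';python3 -m creep '0 -0.5 0 0 0 0 61;0 0 0 0 0 0 60.5'
```

```text
t: 23.35
eef_pos: [0.459, 0.0014, 0.003]
eef_rot: [-3.123, 0.336, 0.001]
wrist_force: [-0.9, -0.4, -0.2]
opening: 0.0759
finger_force: 0.0
t: 23.65
eef_pos: [0.4592, 0.0017, 0.0038]
eef_rot: [-3.123, 0.336, 0.001]
wrist_force: [-4.1, 3.1, 6.1]
opening: 0.064
finger_force: 6.8
t: 23.95
eef_pos: [0.4594, 0.0023, 0.0041]
eef_rot: [3.123, -0.336, -0.001]
wrist_force: [-5.5, 0.7, 8.3]
opening: 0.0622
finger_force: 10.4
t: 24.15
eef_pos: [0.4595, 0.0029, 0.0043]
eef_rot: [-3.123, 0.336, 0.001]
wrist_force: [-6.0, 0.9, 9.0]
opening: 0.0608
finger_force: 13.6
```

```bash
python3 -m creep '0 -0.5 0 0 0 0 59.5;0 0 0 0 0 0 59.3';python3 -m creep '0 -0.5 0 0 0 0 58.3;0 0 0 0 0 0 58'
```

```text
t: 24.35
eef_pos: [0.4596, 0.0034, 0.0046]
eef_rot: [-3.123, 0.336, 0.001]
wrist_force: [-5.8, 1.8, 11.0]
opening: 0.0596
finger_force: 14.8
t: 24.55
eef_pos: [0.4597, 0.0039, 0.0048]
eef_rot: [-3.123, 0.336, 0.001]
wrist_force: [-7.4, 1.8, 12.7]
opening: 0.058
finger_force: 15.4
```

```bash
python3 -m creep '0 -0.5 0 0 0 0 57;0 0 0 0 0 0 56.8';python3 -m creep '0 -0.5 0 0 0 0 56;0 0 0 0 0 0 55.7'
```

```text
t: 24.75
eef_pos: [0.4599, 0.0044, 0.0049]
eef_rot: [-3.123, 0.336, 0.001]
wrist_force: [-8.3, 0.3, 13.0]
opening: 0.0571
finger_force: 15.5
t: 24.95
eef_pos: [0.46, 0.0049, 0.0051]
eef_rot: [-3.124, 0.335, 0.0]
wrist_force: [-7.4, 1.0, 12.5]
opening: 0.056
finger_force: 14.5
```

```bash
python3 -m creep '0 -0.5 0 0 0 0 55;0 0 0 0 0 0 54.6';python3 -m creep '0 -0.5 0 0 0 0 54;0 0 0 0 0 0 53.5'
```

```text
t: 25.15
eef_pos: [0.4602, 0.0054, 0.0052]
eef_rot: [-3.123, 0.335, 0.0]
wrist_force: [-8.7, 1.0, 14.0]
opening: 0.0546
finger_force: 14.8
t: 25.35
eef_pos: [0.4604, 0.0059, 0.0052]
eef_rot: [-3.123, 0.335, -0.0]
wrist_force: [-7.5, 1.8, 14.2]
opening: 0.0541
finger_force: 14.9
```

```bash
python3 -m creep '0 -0.5 0 0 0 0 53;0 0 0 0 0 0 52.5';python3 -m creep '0 -0.5 0 0 0 0 52;0 0 0 0 0 0 51.5'
```

```text
t: 25.55
eef_pos: [0.4605, 0.0064, 0.0054]
eef_rot: [-3.123, 0.336, -0.0]
wrist_force: [-8.7, 2.1, 15.7]
opening: 0.0526
finger_force: 16.2
t: 25.75
eef_pos: [0.4606, 0.0069, 0.0055]
eef_rot: [-3.123, 0.337, -0.0]
wrist_force: [-8.6, 1.6, 17.0]
opening: 0.0516
finger_force: 17.0
```

```bash
python3 -m creep '0 2 0 0 0 0 56;0 2 0 0 0 0 63;0 2 0 0 0 0 70;0 0 0 0 0 0 76;0 0 0 0 0 0 76'
python3 -m creep '0 0 0 0 0 0 66;0 0 0 0 0 0 64;0 0 0 0 0 0 64';python3 -m creep '0 -0.5 0 0 0 0 63;0 0 0 0 0 0 62.5';python3 -m creep '0 -0.5 0 0 0 0 62;0 0 0 0 0 0 61.5'
```

```text
t: 26.25
eef_pos: [0.459, 0.0008, 0.0028]
eef_rot: [-3.123, 0.336, 0.001]
wrist_force: [0.3, -0.1, -0.4]
opening: 0.0761
finger_force: 0.0
t: 26.55
eef_pos: [0.4591, 0.0013, 0.0039]
eef_rot: [-3.123, 0.336, 0.001]
wrist_force: [-3.4, 1.4, 4.7]
opening: 0.0643
finger_force: 13.7
t: 26.75
eef_pos: [0.4592, 0.0018, 0.0042]
eef_rot: [-3.123, 0.336, 0.001]
wrist_force: [-4.9, 0.7, 8.6]
opening: 0.0626
finger_force: 16.8
t: 26.95
eef_pos: [0.4592, 0.0021, 0.0044]
eef_rot: [-3.123, 0.337, 0.001]
wrist_force: [-6.0, 0.6, 9.2]
opening: 0.0622
finger_force: 19.2
```

The trigger is stiff from the first millimetre, so the jaw is holding well above 20 N. I'll let go and back off.

```bash
python3 -m creep '0 0.5 0 0 0 0 68;0 0 0 0 0 0 76;0 0 0 0 0 0 84;0 0 0 0 0 0 84;0 0 -20 0 0 0 84;0 0 -45 0 0 0 84;0 0 -45 0 0 0 84;0 0 -45 0 0 0 84'; python3 -m creep '0 0 0 0 0 0 84;0 0 0 0 0 0 84;0 0 0 0 0 0 84'
python3 - <<'E'
from h import *
c=snap('wrist','w11');s=snap('scene','s11')
f=lambda i,W,H:cv2.resize(i[:,:,::-1],(W,H),interpolation=2)
cv2.imwrite('pics/m11.png',np.hstack([f(c['img'],480,300),f(s['img'][195:270,230:310],320,300)]))
E
python3 y.py s11
```

```text
t: 27.75
eef_pos: [0.4589, 0.0014, 0.1596]
eef_rot: [3.124, -0.336, -0.001]
wrist_force: [1.4, 0.4, 0.1]
opening: 0.0839
finger_force: 0.0
t: 28.05
eef_pos: [0.4588, 0.0014, 0.1567]
eef_rot: [3.124, -0.336, -0.004]
wrist_force: [-0.1, 0.4, -0.1]
opening: 0.084
finger_force: 0.0
s11 [(np.int32(24), [298.83, 237.67])] [[0.6024, -0.0387]]
```

View pics/m11.png

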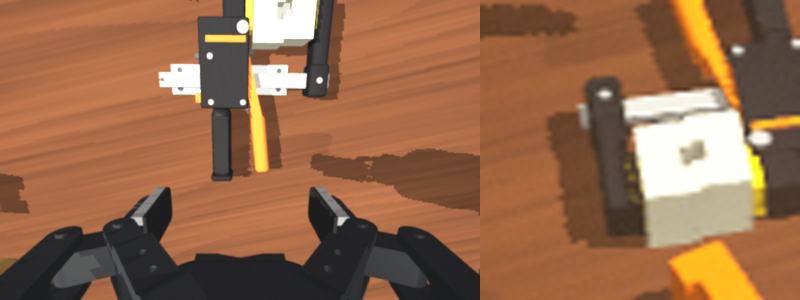

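The mould is shut with its notches forming one square hole at (692,152). Both pads are against it, the trigger has sprung out at (258,120), and the robot is clear, so I'm handing in.

```bash
python3 -c "
from workcell import bot
print(bot.close_job())"
```

```text
the job is handed in; nothing more can be done
None
```

The loose half now stands face to face with the other, and the clamp holds the mould shut with the trigger released and the robot clear; I judged the jaw force (over 20 N, under 70 N) from trigger stiffness rather than measuring it, and the hand-in returned no verdict.

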